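# Mix the flux bottle and stand it ready

### The job

Mix the amber flux bottle that lies in the rack: turn it upside down, cap pointing straight down, and keep it so for two seconds. Then stand it upright, cap up, wholly on the cork mat, setting it down gently, and leave the other things on the desk where they are.

Things in the scene. Friction and masses are not known exactly. Their poses are not given: they have to be found in the camera images.
- bottle: Amber flux bottle, white screw cap, 140 mm long, 0.15 to 0.3 kg. From the underside: body 54 mm in diameter to 95 mm (white label 20 to 75), shoulder to 113, cap 34 mm in diameter from 116 to 140 mm. Origin: centre of the underside; z: along its axis towards the cap. Centre of mass 57 mm up. It starts lying on the rack, z along the rack's x, underside about 55 mm to -x of the rack's middle.
- rack: Fixed black rack where the bottle lies on its side: base 130 x 90 x 8 mm, two steel rails along x, 108 mm long, 8 mm thick, centres 18 mm either side of the middle, 50 mm up. The lying bottle's axis is 75 mm above the desk; rails and uprights (44 mm over all) are narrower than the bottle, so fingers pass on both sides. Origin: middle of the base, on the desk; z up.
- mat: Fixed round cork mat on the desk where the bottle has to stand, 110 mm in diameter, 4 mm thick. Origin: centre of its underside, on the desk; its top is 4 mm above. z up.
- blue_bottle: Bystander: clear bottle of the same form and size as the amber one, with a blue label and a black cap, standing upright. Origin: centre of its underside; z up.
- mouse: Bystander: black computer mouse, about 81 x 62 x 33 mm. Origin: on the desk under its rounded end.
- phone: Bystander: black phone lying flat, 150 x 74 x 9 mm. Origin: centre of its underside.
- red_box: Bystander: small red carton, 85 x 55 x 30 mm. Origin: centre of its underside.
- board: Bystander: small green circuit board in a black tray, 100 x 70 mm, 33 mm high. Origin: centre of its underside.
- screwdriver: Bystander: screwdriver lying on the desk. Origin: centre of its underside.
Mind the look-alikes: they are no part of the job. What is meant by the mat is not green, grey or red, and is the smaller of those in its own colour.

How it is judged:
By the outcome, as a careful person would: the job done as asked, in the order asked, and still so for the second after the job is handed in, with the robot touching nothing.
It also fails if it takes over 72 s, if anything falls off the work surface, if the arm or the gripper's body presses on something with over 40 N, if the wrist force passes 120 N, or if a joint passes its speed limit or range.

### The arm

A 7-joint arm with a two-finger parallel gripper is mounted at the origin on the work surface. World frame = base frame: x ahead of the robot, y to its left, z up, the work surface at z = 0. Lengths are in m, angles in rad, forces in N, time in s.
With the tool pointing down it reaches from about 0.4 to 0.85 m from the base axis. Payload 4.5 kg.
Tool frame: the origin (TCP) lies between the finger pads; the fingertips stand r.finger_overhang ahead of it and the grasp point (between the pads) lies 8 mm behind it (r.finger_overhang is the distance from the TCP to the fingertips, in m); z points along the fingers, x is the direction in which the jaws open and shut, and the axes are right-handed (so a half turn about z gives the same grasp; the last joint's range is limited). The gripper opens to 88 mm and grips with 3 to 60 N. Pads are 18 mm wide; open, the fingers measure 123 mm over their backs; the gripper's body (75 mm by 187 mm) begins 45 mm behind the grasp point.
Start: joints at [-1.22, 0.689, -0.195, 1.565, 0.157, 0.902, -0.215], TCP at [0.195, 0.594, 0.25] pointing down, gripper open.
Joint ranges: [-3.01, 3.01], [-0.46, 2.08], [-1.47, 1.51], [0.13, 2.56], [-1, 4.14], [0.04, 2.09], [-2.66, 2.66]. Speed limits (rad/s): [2.57, 2.57, 3.14, 3.14, 3.14, 3.14, 3.14].

### API

Orientations are given as a unit quaternion [x, y, z, w].
In Python, from plant import r gives the robot as it stands.
- The arm moves only by the tool move_arm, never from a script. Its argument "targets" is a list that holds one entry, the list of rows, each a list of 7 numbers: the turn, a rotation vector about the world's x, y, z in rad, then the shift along the world's x, y, z in m, then the opening, from 0 (shut) to 1 (fully open). A call has 1 to 5 rows; each row shifts and turns the pose as measured when the row begins; what a row does not reach is not made up. A row lasts 1/10 s, in which the tool goes at most 50 mm and 8.59 degrees, less where a joint would pass 70% of its speed; a pose out of reach is approached as far as the arm can. A call with a gripper value outside its range is refused whole. The fingers move at their own pace and stop on an object; "force" is the grip in N (left out, the last holds). Time passes only in rows, so rows that do not move let the fingers close. It gives the time, the measured TCP pose, the force and the opening at its end, in the units of the state.
- r.get_state(): the state, without advancing time (a new reading comes with each control period).
- r.snapshot(name): name is "side" or "top"; returns a dict with "frame" (384x512x3 uint8, red, green, blue), "K" (3x3 intrinsics, pixels), "T" (4x4, takes a point from camera to world coordinates). Camera axes: x right, y up, looking along -z (the intrinsics and any distortion apply to the point x, -y, -z); pixel columns grow to the right and rows downward; lengths in m; the calibration is good to about 2 mm. A picture is of the moment at which its call begins. There is no depth.
- r.finish_job(): hands the job in, once; it reports no verdict.
Trained networks look in a picture, given as the dict that the camera call returned (one of the last four; its "shot" number tells which), for a name from the list of things; names that differ only in an ending like _2 or _b are one class to them, and where a whole thing is asked for, a point or a joint stands for the part that bears it (a point fixed in the world has none). Each returns a list of dicts, best first, with "score" (0 to 1); they miss things now and then, are a little off and sometimes report something else, mostly with a low value. They report only what shows in the picture. A call takes as long as a camera call. They do not tell look-alikes from the thing itself.
- r.find_in(picture, query): "centre" ([row, column] in pixels, amid what is visible of it).
The state is a dict: "clock": time; "q": joint angles; "qd": joint speeds; "joint_torque": joint torques, N m; "tool_pos": TCP position; "eef_rot": TCP orientation; "contact_force": force on the tool from outside, world axes, zero at the start; "moment": the same for the moment, N m; "opening": opening from 0.0 (shut) to 1.0 (fully open).
Only numpy, scipy, OpenCV 4.12 (cv2) and the standard library are available. Lean on these libraries where they do the work, as an engineer would, in place of code of your own. Each camera call takes 0.05 s, during which the arm holds its last target. There are 200 camera calls.

## Working session

There is one attempt and no reset: what is moved stays moved. The work goes in short steps, Python scripts to look and compute and a tool call to move; the robot and the scene stay as the last step left them, time stands still between calls to the robot, and variables do not carry over. Pictures are saved under pics/ and viewed, about 8 in all and at most 12, crops included, and the job is handed in when it is done.

Besides the shell and the picture viewer there is one more tool, called after ">>>" by a JSON object that holds its "op" and its "data", one argument or row to a line. move_arm: Moves the arm, as the interface text tells. Its arguments: {"type":"object","properties":{"targets":{"type":"array","items":{"type":"array","items":{"type":"array","items":{"type":"number"}}}},"force":{"type":"number"}},"required":["targets"]}

```bash
mkdir -p pics
cat > h.py <<'E'
import numpy as np, cv2
from plant import r
from scipy.spatial.transform import Rotation as R
def save(s,n): cv2.imwrite(f'pics/{n}.png', s['frame'][:,:,::-1])
def ray(s,rc):
    K,T=np.array(s['K']),np.array(s['T'])
    p=np.linalg.inv(K)@[rc[1],rc[0],1]
    d=T[:3,:3]@[p[0],-p[1],-p[2]]
    return T[:3,3],d
def atz(s,rc,z):
    o,d=ray(s,rc); return o+d*(z-o[2])/d[2]
def proj(s,P):
    K,T=np.array(s['K']),np.array(s['T'])
    c=np.linalg.inv(T)@np.append(P,1); v=K@[c[0],-c[1],-c[2]]
    return v[[1,0]]/v[2]
E
python3 - <<'E'
from h import *
print({k:np.round(v,3).tolist() for k,v in r.get_state().items()}, r.finger_overhang)
a=r.snapshot('top');b=r.snapshot('side');save(a,'top0');save(b,'side0')
print([k for k in a]);print(np.round(a['K'],1),np.round(a['T'],3),np.round(b['T'],3))
for n,s in(('top',a),('side',b)):
  for q in('bottle','rack','mat','blue_bottle'):
    print(n,q,[(np.round(d['centre'],1).tolist(),round(d['score'],2),np.round(atz(s,d['centre'],{'bottle':.075,'rack':.03,'mat':.004,'blue_bottle':.07}[q]),3).tolist()) for d in r.find_in(s,q)])
E
```

```text
{'clock': 0.0, 'q': [-1.22, 0.69, -0.195, 1.566, 0.157, 0.903, -0.215], 'qd': [-0.002, 0.002, 0.0, -0.0, 0.002, -0.001, -0.0], 'joint_torque': [0.001, -52.755, -1.267, -15.343, -0.053, 0.007, 0.0], 'tool_pos': [0.195, 0.593, 0.249], 'eef_rot': [0.81, 0.587, -0.001, 0.001], 'contact_force': [-0.188, -0.022, -0.381], 'moment': [0.018, 0.018, 0.039], 'opening': 1.002} 0.011
['frame', 'K', 'T', 'shot']
[[413.1   0.  262.4]
 [  0.  413.1 191.2]
 [  0.    0.    1. ]] [[ 0.004  0.987 -0.162  0.311]
 [-1.     0.005  0.006 -0.003]
 [ 0.007  0.162  0.987  1.387]
 [ 0.     0.     0.     1.   ]] [[ 0.851  0.302 -0.429 -0.014]
 [-0.524  0.476 -0.706 -0.914]
 [-0.009  0.826  0.563  0.79 ]
 [ 0.     0.     0.     1.   ]]
top bottle [([179.8, 209.4], 0.73, [0.563, 0.16, 0.075])]
top rack [([187.7, 219.8], 0.81, [0.545, 0.13, 0.03])]
top mat [([239.0, 318.8], 0.86, [0.377, -0.2, 0.004]), ([187.7, 305.2], 0.85, [0.551, -0.157, 0.004]), ([214.2, 268.4], 0.78, [0.46, -0.032, 0.004]), ([141.3, 325.3], 0.73, [0.714, -0.229, 0.004]), ([250.2, 234.2], 0.62, [0.339, 0.081, 0.004]), ([182.0, 209.4], 0.45, [0.569, 0.169, 0.004])]
top blue_bottle [([141.4, 137.6], 0.96, [0.691, 0.4, 0.07]), ([171.5, 382.9], 0.54, [0.594, -0.404, 0.07])]
side bottle []
side rack [([183.9, 243.7], 0.72, [0.541, 0.113, 0.03])]
side mat [([233.2, 295.4], 0.93, [0.558, -0.171, 0.004]), ([223.1, 241.0], 0.92, [0.443, -0.041, 0.004]), ([221.8, 346.2], 0.75, [0.723, -0.21, 0.004]), ([213.1, 193.5], 0.63, [0.339, 0.085, 0.004]), ([261.0, 249.8], 0.61, [0.382, -0.2, 0.004])]
side blue_bottle [([133.0, 239.5], 0.96, [0.684, 0.395, 0.07])]
```

View pics/top0.png

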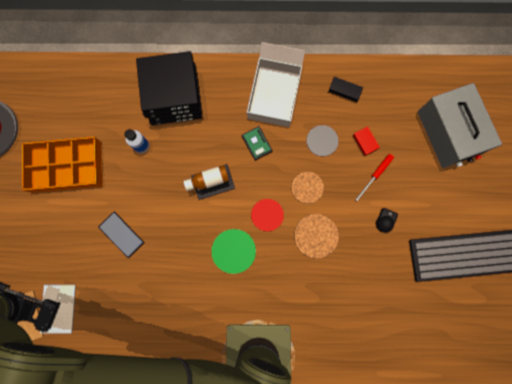

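View pics/side0.png

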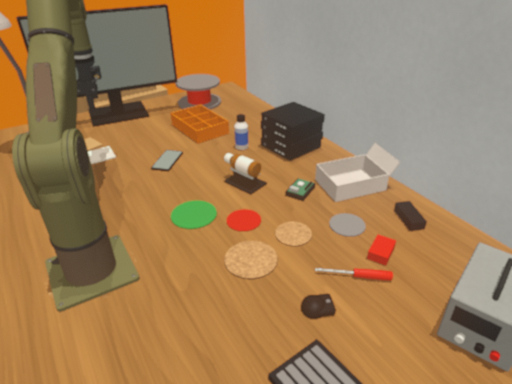

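The top view shows the amber bottle in the rack at about column 209, row 180, with the cap towards +y. The small cork mat is at column 307, row 187, and the larger cork look-alike is at 316, 236. I'll refine both by segmentation.

Run:
```python
from h import *
a=r.snapshot('top');b=r.snapshot('side')
def crop(s,r0,c0,h,w,k): return cv2.resize(s['frame'][r0:r0+h,c0:c0+w],None,fx=k,fy=k,interpolation=cv2.INTER_CUBIC)
A=crop(a,155,170,56,80,5);B=crop(b,140,205,56,80,5);C=crop(a,160,270,56,80,5);D=crop(b,205,255,56,80,5)
cv2.imwrite('pics/crops.png',np.vstack([np.hstack([A,B]),np.hstack([C,D])])[:,:,::-1])
# cork mask by hue connected with seed
for s,seed in((a,(187,307)),(b,(233,294))):
  lab=cv2.cvtColor(s['frame'],cv2.COLOR_RGB2LAB).astype(float)
  lab=cv2.GaussianBlur(lab,(3,3),0)
  r0,c0=seed
  ref=np.median(lab[r0-6:r0+7,c0-6:c0+7].reshape(-1,3),0); 
  print(ref,lab[r0-22,c0],lab[r0,c0+25])
  bg=np.median(np.r_[lab[r0-22:r0-18,c0-3:c0+4].reshape(-1,3),lab[r0-3:r0+4,c0+22:c0+26].reshape(-1,3)],0)
  t=((lab-bg)@(ref-bg))/((ref-bg)@(ref-bg))
  m=np.zeros(t.shape,np.uint8); m[r0-24:r0+25,c0-26:c0+27]=(t>.5)[r0-24:r0+25,c0-26:c0+27]
  m=cv2.morphologyEx(m,cv2.MORPH_CLOSE,np.ones((5,5)));m=cv2.morphologyEx(m,cv2.MORPH_OPEN,np.ones((7,7)))
  n,l,st,ce=cv2.connectedComponentsWithStats(m); i=l[r0,c0]
  print(st[i],ce[i],np.round(atz(s,ce[i][::-1],.004),4))
```

```text
[159.1875 150.125  170.8125] [121.     149.4375 170.    ] [115.875  148.25   168.5625]
[292 172  31  31 780] [307.22948718 187.02948718] [ 0.5531 -0.1642  0.004 ]
[180.4375 139.875  164.125 ] [149.875  142.9375 167.6875] [147.8125 142.875  166.5   ]
[276 222  35  23 657] [293.12480974 232.68797565] [ 0.5532 -0.1652  0.004 ]
```

View pics/crops.png

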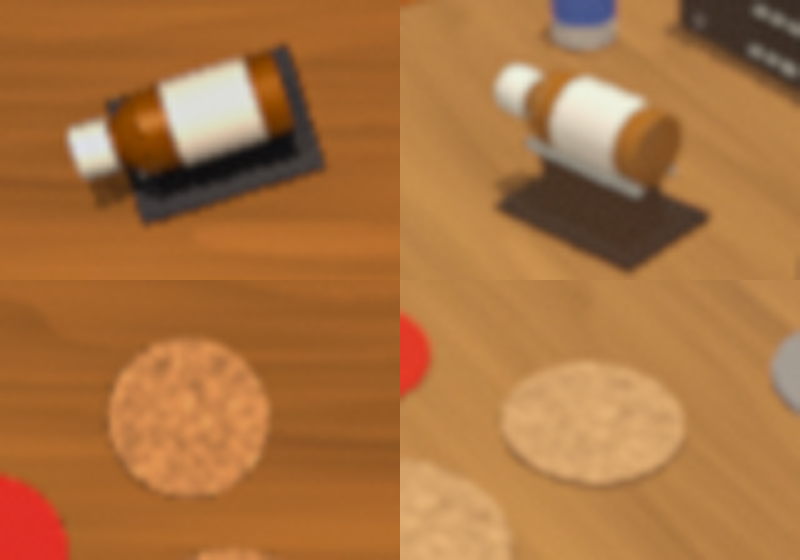

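>>> {"op": "move_arm", "data": {
  "targets": [
    [[0,0,-0.08,0.03,-0.036,0,1],[0,0,-0.08,0.03,-0.036,0,1],[0,0,-0.08,0.03,-0.036,0,1],[0,0,-0.08,0.03,-0.036,0,1],[0,0,-0.08,0.03,-0.036,0,1]]
  ]
}}

```text
clock: 1.1
tool_pos: [0.3407, 0.4154, 0.2502]
eef_rot: [0.91, 0.415, 0.001, -0.005]
contact_force: [0.7, 1.0, -0.2]
opening: 1.003
```

```bash
cat > rec.py <<'E'
from h import *
import json
s=r.get_state(); d={k:np.array(v).tolist() for k,v in s.items()}
open('log.jsonl','a').write(json.dumps(d)+'\n')
M=R.from_quat(s['eef_rot']).as_matrix()
print('t',round(float(s['clock']),2),'q',np.round(s['q'],3),'p',np.round(s['tool_pos'],4),'x',np.round(M[:,0],3),'z',np.round(M[:,2],3),'F',np.round(s['contact_force'],1),'o',np.round(s['opening'],3))
E
python3 rec.py
python3 - <<'E'
from h import *
b=r.snapshot('side');a=r.snapshot('top')
for s,r0,r1,c0,c1,n in((a,155,211,170,250,'top'),(b,140,196,205,285,'side')):
  f=s['frame'][r0:r1,c0:c1].astype(int); m=(f.min(2)>135).astype(np.uint8)
  k,l,st,ce=cv2.connectedComponentsWithStats(m)
  for i in range(1,k):
    if st[i][4]>15:
      c=ce[i]+[c0,r0]; print(n,st[i][4],np.round(c,1),np.round(atz(s,c[::-1],.09),4),np.round(atz(s,c[::-1],.075),4))
# predictions for hypotheses
from scipy.optimize import least_squares
top=[((170/5+170,125/5+155),75),((254/5+170,100/5+155),20),((75/5+170,153/5+155),140)]
pts=np.array([atz(a,(p[0][1],p[0][0]),.078) for p in top]); print(np.round(pts,4)); 
ax=pts[2]-pts[1]; ax/=np.linalg.norm(ax); print('axis',ax,np.degrees(np.arctan2(ax[1],ax[0])))
for p,(q,t) in zip(pts,top): print(t,np.round(p-ax*t/1000,4))
E
```

```text
t 1.1 q [-0.894  0.568 -0.114  1.839  0.082  0.731 -0.196] p [0.3407 0.4154 0.2502] x [0.656 0.754 0.007] z [-0.002  0.01  -1.   ] F [ 0.7  1.  -0.2] o 1.003
top 259 [211.8 176.2] [0.5717 0.1508 0.09  ] [0.5747 0.1526 0.075 ]
top 70 [187.8 184.1] [0.5456 0.2266 0.09  ] [0.5483 0.2293 0.075 ]
side 55 [227.6 156.4] [0.5376 0.2175 0.09  ] [0.5494 0.2418 0.075 ]
side 207 [242.9 162.9] [0.5605 0.1485 0.09  ] [0.5728 0.1712 0.075 ]
[[0.5614 0.1772 0.078 ]
 [0.5781 0.1234 0.078 ]
 [0.5427 0.2377 0.078 ]]
axis [-0.29572297  0.95527374  0.        ] 107.20089473246841
75 [0.5836 0.1055 0.078 ]
20 [0.584  0.1043 0.078 ]
140 [0.5841 0.104  0.078 ]
```

>>> {"op": "move_arm", "data": {
  "targets": [
    [[0,0,-0.08,0.032,-0.036,0,1],[0,0,-0.08,0.032,-0.036,0,1],[0,0,-0.08,0.032,-0.036,0,1],[0,0,-0.08,0.032,-0.036,0,1],[0,0,-0.08,0.032,-0.036,0,1]]
  ]
}}

```text
clock: 1.7
tool_pos: [0.5003, 0.2385, 0.2514]
eef_rot: [0.975, 0.222, 0.004, -0.006]
contact_force: [1.3, 0.2, -0.1]
opening: 0.996
```

>>> {"op": "move_arm", "data": {
  "targets": [
    [[0,0,-0.08,0.032,-0.036,-0.02,1],[0,0,-0.08,0.032,-0.036,-0.02,1],[0,0,0,0,0,0,1]]
  ]
}}

```text
clock: 2.0
tool_pos: [0.5676, 0.1622, 0.214]
eef_rot: [0.991, 0.135, 0.008, -0.004]
contact_force: [0.6, -1.2, 0.5]
opening: 0.999
```

```bash
python3 rec.py
```

```text
t 2.0 q [-0.366  0.678  0.02   1.734 -0.025  0.713 -0.062] p [0.5676 0.1622 0.214 ] x [0.964 0.267 0.017] z [ 0.015  0.009 -1.   ] F [ 0.6 -1.2  0.5] o 0.999
```

```bash
cat > kin.py <<'E'
import numpy as np, json
from scipy.spatial.transform import Rotation as R
from scipy.optimize import least_squares
AX=['z','y','z','y','z','y','z']
def fk(q,L,s):
    # L: d1(base-shoulder) a1, upper d2 a2, fore d3 a3, wrist d4 a4
    p=np.zeros(3);M=R.identity()
    off=[(L[1],0,L[0]),None,(0,0,0),(L[3],0,L[2]),(0,0,0),(L[5],0,L[4]),(0,0,0)]
    for i in range(7):
        if i==1: p=p+M.apply((L[1],0,L[0]))
        if i==3: p=p+M.apply((L[3],0,L[2]))
        if i==5: p=p+M.apply((L[5],0,L[4]))
        M=M*R.from_euler(AX[i],s[i]*q[i]+(L[8] if i==6 else 0))
    return p+M.apply((L[7],0,L[6])),M
def fk1(q,L,s):
    p=np.zeros(3);M=R.identity()
    M=M*R.from_euler('z',s[0]*q[0]); p=p+M.apply((L[1],0,L[0]))
    M=M*R.from_euler('y',q[1])*R.from_euler('z',s[2]*q[2]); p=p+M.apply((L[3],0,L[2]))
    M=M*R.from_euler('y',q[3]); p=p+M.apply((-L[3],0,0)); M=M*R.from_euler('z',s[4]*q[4]); p=p+M.apply((L[5]*0,0,L[4]))
    M=M*R.from_euler('y',q[5]); p=p+M.apply((L[5],0,0)); M=M*R.from_euler('z',s[6]*q[6]+L[8])
    return p+M.apply((L[7],0,L[6])),M
def data():
    D=[json.loads(l) for l in open('log.jsonl')]
    D=[(np.array(d['q']),np.array(d['tool_pos']),R.from_quat(d['eef_rot'])) for d in D]
    D.append((np.array([-1.22,.69,-.195,1.566,.157,.903,-.215]),np.array([.195,.593,.249]),R.from_quat([.81,.587,-.001,.001])))
    return D
def fit(verbose=0):
    D=data();best=None
    import itertools
    L0=np.array([.35,0,.4,0,.4,0,.2,0,0])
    for ss in itertools.product([1,-1],repeat=4):
      for o in (0,np.pi/2,np.pi,-np.pi/2):
        s=[ss[0],1,ss[1],1,ss[2],1,ss[3]];x0=L0.copy();x0[8]=o
        f=lambda L:np.concatenate([np.r_[fk1(q,L,s)[0]-p,.3*(Rm.inv()*fk1(q,L,s)[1]).as_rotvec()] for q,p,Rm in D]+[.02*(L-x0)])
        res=least_squares(f,x0)
        if verbose: print(ss,round(o,2),res.cost)
        if best is None or res.cost<best[0]: best=(res.cost,res.x,s)
    return best
if __name__=='__main__':
    c,L,s=fit(0);print(c,np.round(L,4),s)
    for q,p,Rm in data():
        P,M=fk1(q,L,s);print(np.round(P-p,4),np.round((Rm.inv()*M).as_rotvec(),4))
E
python3 kin.py
```

```text
0.0001497470040048406 [ 0.3345 -0.225   0.5506  0.0081  0.3258  0.2001  0.3098  0.4342  3.1507] [-1, 1, -1, 1, -1, 1, -1]
[ 0.0067 -0.0034  0.0002] [0.     0.     0.0091]
[-0.0039  0.0066  0.0009] [0.     0.     0.0091]
[-0.0054  0.0017 -0.0011] [0.0008 0.0007 0.0092]
```

>>> {"op": "move_arm", "data": {
  "targets": [
    [[-0.01,0.015,0.03,-0.002,0.002,-0.045,1],[0,0,0,0,0,-0.045,1],[0,0,0,0,0,0,1]]
  ]
}}

```text
clock: 2.3
tool_pos: [0.5677, 0.1656, 0.123]
eef_rot: [0.989, 0.15, 0.002, -0.001]
contact_force: [-0.4, -0.1, 0.7]
opening: 1.0
```

```bash
python3 rec.py;  python3 - <<'E'
from h import *
a=r.snapshot('top');b=r.snapshot('side')
def crop(s,r0,c0,h,w,k): return cv2.resize(s['frame'][r0:r0+h,c0:c0+w],None,fx=k,fy=k,interpolation=cv2.INTER_CUBIC)
cv2.imwrite('pics/c1.png',np.hstack([crop(a,130,160,100,100,4),crop(b,110,195,100,100,4)])[:,:,::-1])
E
```

```text
t 2.3 q [-0.365  0.815  0.007  1.784 -0.012  0.538 -0.049] p [0.5677 0.1656 0.123 ] x [0.955 0.296 0.004] z [ 0.004  0.003 -1.   ] F [-0.4 -0.1  0.7] o 1.0
```

View pics/c1.png

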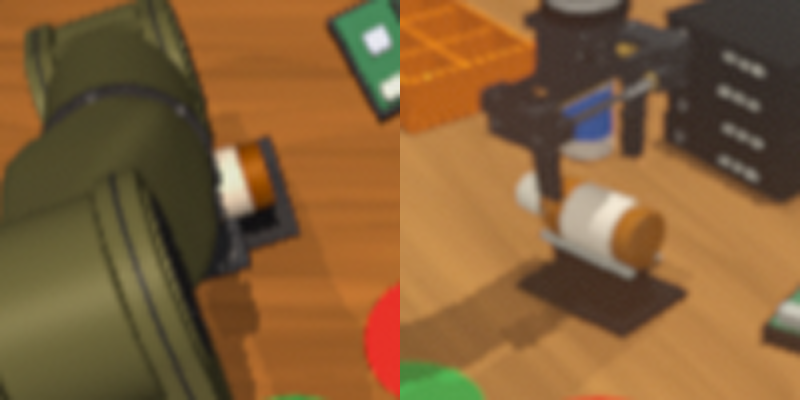

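The side crop shows the open fingers straddling the bottle body, with the near finger at about (548,170) in the crop. I'll tilt the tool 20° about the jaw axis, so the wrist stays higher at placing, and then descend.

>>> {"op": "move_arm", "data": {
  "targets": [
    [[-0.111,-0.034,0,0,0,0.005,1],[-0.111,-0.034,0,-0.001,0,0,1],[-0.111,-0.034,0,-0.002,0.001,0,1],[0,0,0,0,0,0,1]]
  ]
}}

```text
clock: 2.8
tool_pos: [0.5742, 0.17, 0.1438]
eef_rot: [0.974, 0.146, 0.042, 0.17]
contact_force: [-0.4, 2.2, -0.3]
opening: 1.004
```

```bash
python3 rec.py
```

```text
t 2.8 q [-0.749  0.857  0.364  1.772  0.142  0.59  -0.322] p [0.5742 0.17   0.1438] x [0.954 0.298 0.033] z [ 0.132 -0.32  -0.938] F [-0.4  2.2 -0.3] o 1.004
```

>>> {"op": "move_arm", "data": {
  "targets": [
    [[-0.01,0.03,-0.003,-0.009,-0.003,-0.01,1],[0,0,0,0,0,-0.02,1],[0,0,0,0,0,0,1]]
  ]
}}

```text
clock: 3.1
tool_pos: [0.5666, 0.1666, 0.1177]
eef_rot: [0.974, 0.145, 0.028, 0.169]
contact_force: [-0.7, 0.1, 0.5]
opening: 0.998
```

```bash
python3 rec.py
```

```text
t 3.1 q [-0.733  0.895  0.345  1.781  0.133  0.568 -0.322] p [0.5666 0.1666 0.1177] x [0.956 0.293 0.005] z [ 0.103 -0.322 -0.941] F [-0.7  0.1  0.5] o 0.998
```

>>> {"op": "move_arm", "data": {
  "targets": [
    [[0,0,0,-0.002,0,-0.025,1],[0,0,0,0,0,-0.025,1],[0,0,0,0,0,0,1]]
  ]
}}

```text
clock: 3.4
tool_pos: [0.5674, 0.1613, 0.0705]
eef_rot: [0.976, 0.14, 0.028, 0.167]
contact_force: [-0.4, -0.3, -0.2]
opening: 0.999
```

```bash
python3 rec.py;  python3 - <<'E'
from h import *
b=r.snapshot('side')
def crop(s,r0,c0,h,w,k): return cv2.resize(s['frame'][r0:r0+h,c0:c0+w],None,fx=k,fy=k,interpolation=cv2.INTER_CUBIC)
cv2.imwrite('pics/c2.png',crop(b,110,195,100,100,4)[:,:,::-1])
E
```

```text
t 3.4 q [-0.718  0.97   0.336  1.797  0.124  0.476 -0.341] p [0.5674 0.1613 0.0705] x [0.959 0.282 0.008] z [ 0.101 -0.318 -0.943] F [-0.4 -0.3 -0.2] o 0.999
```

View pics/c2.png

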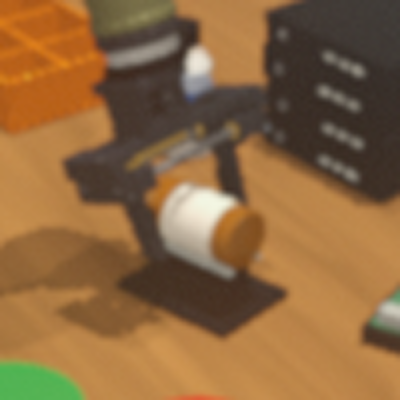

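The fingers straddle the bottle at the shoulder end of the label, clear of the rails. I'll nudge 5 mm towards the cap and close.

>>> {"op": "move_arm", "data": {
  "targets": [
    [[0,0,0.014,-0.002,0.005,-0.002,1],[0,0,0,0,0,0,0.75],[0,0,0,0,0,0,0.5],[0,0,0,0,0,0,0.45],[0,0,0,0,0,0,0.45]]
  ],
  "force": 35
}}

```text
clock: 3.95
tool_pos: [0.5695, 0.1652, 0.0755]
eef_rot: [0.975, 0.144, 0.033, 0.165]
contact_force: [-0.6, 0.5, -0.2]
opening: 0.66
```

>>> {"op": "move_arm", "data": {
  "targets": [
    [[0,0,0,0,0,0,0.4],[0,0,0,0,0,0,0.4],[0,0,0,0,0,0,0.4]]
  ]
}}

```text
clock: 4.25
tool_pos: [0.568, 0.1647, 0.0755]
eef_rot: [0.975, 0.144, 0.032, 0.166]
contact_force: [-0.8, -1.1, 0.9]
opening: 0.607
```

```bash
python3 rec.py
```

```text
t 4.25 q [-0.724  0.961  0.338  1.799  0.127  0.475 -0.338] p [0.568  0.1647 0.0755] x [0.956 0.292 0.014] z [ 0.11  -0.314 -0.943] F [-0.8 -1.1  0.9] o 0.607
```

```bash
python3 - <<'E'
from h import *
s=r.get_state();M=R.from_quat(s['eef_rot']).as_matrix()
a=np.array([-.2957,.9553,0]);B=np.array([.584,.1046,.075])
np.savez('grasp.npz',a=M.T@a,b=M.T@(B-s['tool_pos']));print(M.T@a,M.T@(B-s['tool_pos']))
E
cat >> rec.py <<'E'
import os
if os.path.exists('grasp.npz'):
    g=np.load('grasp.npz');A=M@g['a'];print('cap axis',np.round(A,3),'tilt from vert deg',round(np.degrees(np.arccos(abs(A[2]))),2),'underside',np.round(s['tool_pos']+M@g['b'],4))
E
```

```text
[-0.00412882 -0.94321594 -0.33220961] [-0.0022337   0.0585133   0.02108849]
```

>>> {"op": "move_arm", "data": {
  "targets": [
    [[0,0,0,0,0,0.01,0.4],[0,0,0,0,0,0.02,0.4],[0,0,0,0,0,0.04,0.4],[0,0,0,0,0,0.04,0.4],[0,0,0,0,0,0.04,0.4]]
  ]
}}

```text
clock: 4.75
tool_pos: [0.5646, 0.165, 0.2258]
eef_rot: [0.975, 0.146, 0.027, 0.166]
contact_force: [0.4, -0.2, -2.4]
opening: 0.607
```

>>> {"op": "move_arm", "data": {
  "targets": [
    [[0,0,0,0,0,0.04,0.4],[0,0,0,0,0,0.04,0.4],[0,0,0,0,0,0.04,0.4],[0,0,0,0,0,0.03,0.4],[0,0,0,0,0,0,0.4]]
  ]
}}

```text
clock: 5.25
tool_pos: [0.5661, 0.1644, 0.3909]
eef_rot: [0.975, 0.144, 0.034, 0.163]
contact_force: [0.4, -0.0, -0.8]
opening: 0.604
```

```bash
python3 rec.py
python3 - <<'E'
from h import *
b=r.snapshot('side');cv2.imwrite('pics/c3.png',cv2.resize(b['frame'][0:200,130:330],None,fx=2.5,fy=2.5)[:,:,::-1])
E
```

```text
t 5.25 q [-0.754  0.541  0.381  1.511  0.155  1.15  -0.192] p [0.5661 0.1644 0.3909] x [0.956 0.293 0.019] z [ 0.114 -0.309 -0.944] F [ 0.4 -0.  -0.8] o 0.604
cap axis [-0.297  0.955  0.004] tilt from vert deg 89.77 underside [0.5822 0.1043 0.3901]
```

View pics/c3.png

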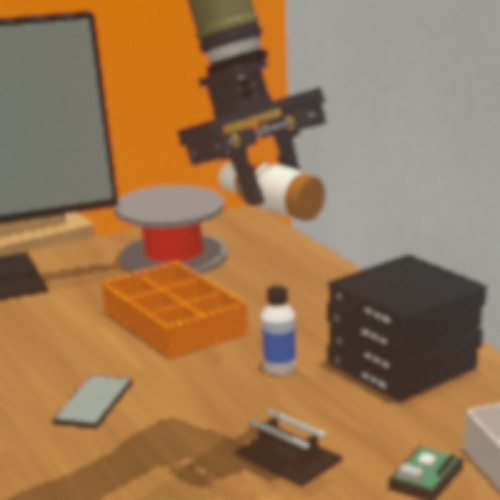

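The bottle is gripped and lifted level, with the rack empty and the blue bottle untouched. Next I tilt cap-down and drift towards the mat side.

>>> {"op": "move_arm", "data": {
  "targets": [
    [[-0.134,-0.041,0,0,-0.01,0,0.4],[-0.134,-0.041,0,0,-0.01,0,0.4],[-0.134,-0.041,0,0,-0.01,0,0.4],[-0.134,-0.041,0,0,-0.01,0,0.4],[-0.134,-0.041,0,0,-0.01,0,0.4]]
  ]
}}

```text
clock: 5.8
tool_pos: [0.5645, 0.1093, 0.3867]
eef_rot: [0.855, 0.128, 0.084, 0.496]
contact_force: [-0.4, 0.7, -3.7]
opening: 0.606
```

```bash
python3 rec.py
```

```text
t 5.8 q [-1.084  0.781  0.66   1.678  0.636  1.159 -0.59 ] p [0.5645 0.1093 0.3867] x [0.953 0.302 0.016] z [ 0.27  -0.827 -0.494] F [-0.4  0.7 -3.7] o 0.606
cap axis [-0.221  0.721 -0.656] tilt from vert deg 48.99 underside [0.576  0.0634 0.4271]
```

>>> {"op": "move_arm", "data": {
  "targets": [
    [[-0.134,-0.041,0,0,-0.02,0,0.4],[-0.134,-0.041,0,0,-0.02,0,0.4],[-0.134,-0.041,0,0,-0.02,0,0.4],[-0.134,-0.041,0,0,-0.02,0,0.4],[-0.134,-0.041,0,0,-0.02,0,0.4]]
  ]
}}

```text
clock: 6.3
tool_pos: [0.5635, 0.0146, 0.3757]
eef_rot: [0.625, 0.11, 0.123, 0.763]
contact_force: [-0.1, -1.1, -2.7]
opening: 0.602
```

```bash
python3 rec.py; python3 kin.py
```

```text
t 6.3 q [-1.13   1.252  0.898  1.937  1.014  1.068 -1.068] p [0.5635 0.0146 0.3757] x [ 0.946  0.325 -0.013] z [ 0.321 -0.927  0.195] F [-0.1 -1.1 -2.7] o 0.602
cap axis [-0.063  0.129 -0.99 ] tilt from vert deg 8.22 underside [0.5652 0.0053 0.4372]
0.0027632973136989037 [ 0.3098 -0.0759  0.5995 -0.0452  0.3607  0.0435  0.2953  0.1538  3.1594] [-1, 1, -1, 1, -1, 1, -1]
[-0.0256  0.0087 -0.0025] [0.     0.     0.0178]
[-0.0128  0.028  -0.0013] [0.     0.     0.0178]
[-0.0133  0.0317  0.0037] [ 0.     -0.      0.0178]
[-0.0048 -0.0018  0.0033] [0.     0.     0.0178]
[-0.0043 -0.001   0.002 ] [0.     0.     0.0178]
[-0.0036 -0.0009  0.0053] [ 0.     -0.      0.0178]
[-0.0041 -0.0005  0.0058] [0.     0.     0.0178]
[ 0.0026  0.0047 -0.012 ] [ 0.     -0.      0.0178]
[ 0.0139 -0.0125 -0.0023] [ 0.     -0.      0.0178]
[0.0137 0.0188 0.001 ] [ 0.     -0.      0.0178]
[-0.029   0.0151 -0.003 ] [0.0008 0.0007 0.0179]
```

>>> {"op": "move_arm", "data": {
  "targets": [
    [[-0.13,-0.063,0,0,-0.01,0,0.4],[0,0,0,0,0,0,0.4]]
  ]
}}

```text
clock: 6.5
tool_pos: [0.5623, 0.0027, 0.3658]
eef_rot: [0.566, 0.101, 0.13, 0.808]
contact_force: [-0.5, 1.3, -3.5]
opening: 0.607
```

```bash
python3 rec.py
python3 - <<'E'
from h import *
b=r.snapshot('side');cv2.imwrite('pics/c4.png',cv2.resize(b['frame'][0:250,130:380],None,fx=2,fy=2)[:,:,::-1])
E
```

```text
t 6.5 q [-1.111  1.388  0.928  1.951  1.044  1.088 -1.169] p [0.5623 0.0027 0.3658] x [ 0.946  0.323 -0.016] z [ 0.309 -0.888  0.34 ] F [-0.5  1.3 -3.5] o 0.607
cap axis [-0.016 -0.014 -1.   ] tilt from vert deg 1.2 underside [0.5611 0.0023 0.4281]
```

View pics/c4.png

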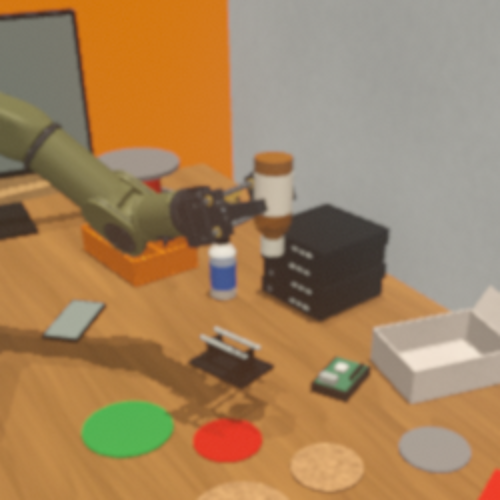

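The bottle is upside down in the side picture, cap at about (272,245) in the crop. I'll trim the last 1.2° and hold for more than 2 s.

>>> {"op": "move_arm", "data": {
  "targets": [
    [[0.014,-0.016,0,0,0,0,0.4],[0,0,0,0,0,0,0.4],[0,0,0,0,0,0,0.4],[0,0,0,0,0,0,0.4],[0,0,0,0,0,0,0.4]]
  ]
}}

```text
clock: 7.05
tool_pos: [0.5629, 0.0047, 0.3752]
eef_rot: [0.581, 0.086, 0.142, 0.797]
contact_force: [-0.5, -1.2, -1.9]
opening: 0.606
```

```bash
python3 rec.py
```

```text
t 7.05 q [-1.115  1.35   0.933  1.942  1.031  1.088 -1.169] p [0.5629 0.0047 0.3752] x [0.945 0.326 0.027] z [ 0.302 -0.902  0.31 ] F [-0.5 -1.2 -1.9] o 0.606
cap axis [ 0.014  0.03  -0.999] tilt from vert deg 1.86 underside [0.5598 0.0016 0.4373]
```

>>> {"op": "move_arm", "data": {
  "targets": [
    [[0,0,0,0,0,0,0.4],[0,0,0,0,0,0,0.4],[0,0,0,0,0,0,0.4],[0,0,0,0,0,0,0.4],[0,0,0,0,0,0,0.4]]
  ]
}}

```text
clock: 7.55
tool_pos: [0.5629, 0.0048, 0.3761]
eef_rot: [0.582, 0.085, 0.142, 0.796]
contact_force: [-0.6, 0.5, -1.6]
opening: 0.604
```

>>> {"op": "move_arm", "data": {
  "targets": [
    [[0,0,0,0,0,0,0.4],[0,0,0,0,0,0,0.4],[0,0,0,0,0,0,0.4],[0,0,0,0,0,0,0.4],[0,0,0,0,0,0,0.4]]
  ]
}}

```text
clock: 8.05
tool_pos: [0.5629, 0.0047, 0.3757]
eef_rot: [0.582, 0.086, 0.142, 0.796]
contact_force: [0.1, -0.8, -2.3]
opening: 0.608
```

```bash
python3 rec.py
```

```text
t 8.05 q [-1.116  1.348  0.933  1.942  1.031  1.087 -1.168] p [0.5629 0.0047 0.3757] x [0.945 0.326 0.029] z [ 0.302 -0.902  0.308] F [ 0.1 -0.8 -2.3] o 0.608
cap axis [ 0.015  0.032 -0.999] tilt from vert deg 1.99 underside [0.5597 0.0015 0.4378]
```

>>> {"op": "move_arm", "data": {
  "targets": [
    [[0,0,0,0,0,0,0.4],[0,0,0,0,0,0,0.4],[0,0,0,0,0,0,0.4],[0,0,0,0,0,0,0.4],[0,0,0,0,0,0,0.4]]
  ]
}}

```text
clock: 8.55
tool_pos: [0.5629, 0.0047, 0.3757]
eef_rot: [0.582, 0.086, 0.142, 0.796]
contact_force: [-0.3, -1.1, -3.2]
opening: 0.603
```

>>> {"op": "move_arm", "data": {
  "targets": [
    [[0,0,0,0,0,0,0.4],[0,0,0,0,0,0,0.4],[0,0,0,0,0,0,0.4],[0,0,0,0,0,0,0.4],[0,0,0,0,0,0,0.4]]
  ]
}}

```text
clock: 9.05
tool_pos: [0.5629, 0.0048, 0.3757]
eef_rot: [0.582, 0.086, 0.142, 0.796]
contact_force: [0.1, 0.0, -2.2]
opening: 0.603
```

```bash
python3 rec.py
python3 - <<'E'
from h import *
# measured axis of the bottle in both images: label/cap centroids vs. prediction
a=r.snapshot('top');b=r.snapshot('side');st=r.get_state();M=R.from_quat(st['eef_rot']).as_matrix();g=np.load('grasp.npz')
A=M@g['a'];U=st['tool_pos']+M@g['b']
for s,n in((a,'top'),(b,'side')):
  f=s['frame'].astype(int)
  for t in (0,47,140): print(n,t,'pred',np.round(proj(s,U+A*t/1000),1))
  if n=='side':
    m=((f.min(2)>130)).astype(np.uint8); m[:70]=0;m[140:]=0;m[:,:250]=0;m[:,290:]=0
    k,l,q,ce=cv2.connectedComponentsWithStats(m); print([(q[i].tolist(),np.round(ce[i],1).tolist()) for i in range(1,k) if q[i][4]>20])
E
```

```text
t 9.05 q [-1.116  1.348  0.933  1.942  1.031  1.087 -1.168] p [0.5629 0.0048 0.3757] x [0.945 0.326 0.029] z [ 0.302 -0.902  0.308] F [ 0.1  0.  -2.2] o 0.603
cap axis [ 0.015  0.032 -0.999] tilt from vert deg 2.0 underside [0.5598 0.0015 0.4378]
top 0 pred [152.4 258.1]
top 47 pred [157.  257.6]
top 140 pred [164.8 256.6]
side 0 pred [ 74.5 265.1]
side 47 pred [ 91.1 265. ]
side 140 pred [121.6 265. ]
[([250, 70, 40, 37, 907], [273.8, 87.3]), ([261, 116, 10, 8, 72], [265.5, 119.5])]
```

The pose settled 2° off vertical. Time is plentiful, so I'll trim it and hold another 2.4 s.

>>> {"op": "move_arm", "data": {
  "targets": [
    [[-0.032,0.015,0,0,0,0,0.4],[0,0,0,0,0,0,0.4],[0,0,0,0,0,0,0.4],[0,0,0,0,0,0,0.4]]
  ]
}}

```text
clock: 9.55
tool_pos: [0.5629, 0.0048, 0.3754]
eef_rot: [0.569, 0.095, 0.135, 0.806]
contact_force: [-0.0, -0.3, -2.4]
opening: 0.604
```

```bash
python3 rec.py
```

```text
t 9.55 q [-1.115  1.367  0.935  1.949  1.046  1.093 -1.166] p [0.5629 0.0048 0.3754] x [0.945 0.326 0.001] z [ 0.307 -0.891  0.334] F [-0.  -0.3 -2.4] o 0.604
cap axis [-0.002 -0.003 -1.   ] tilt from vert deg nan underside [0.5609 0.0037 0.4376]rec.py:9: RuntimeWarning: invalid value encountered in arccos
  g=np.load('grasp.npz');A=M@g['a'];print('cap axis',np.round(A,3),'tilt from vert deg',round(np.degrees(np.arccos(abs(A[2]))),2),'underside',np.round(s['tool_pos']+M@g['b'],4))
```

>>> {"op": "move_arm", "data": {
  "targets": [
    [[0,0,0,0,0,0,0.4],[0,0,0,0,0,0,0.4],[0,0,0,0,0,0,0.4],[0,0,0,0,0,0,0.4],[0,0,0,0,0,0,0.4]]
  ]
}}

```text
clock: 10.05
tool_pos: [0.563, 0.0048, 0.3756]
eef_rot: [0.569, 0.095, 0.136, 0.805]
contact_force: [0.8, 0.5, -1.4]
opening: 0.606
```

>>> {"op": "move_arm", "data": {
  "targets": [
    [[0,0,0,0,0,0,0.4],[0,0,0,0,0,0,0.4],[0,0,0,0,0,0,0.4],[0,0,0,0,0,0,0.4],[0,0,0,0,0,0,0.4]]
  ]
}}

```text
clock: 10.55
tool_pos: [0.563, 0.0048, 0.3757]
eef_rot: [0.569, 0.095, 0.136, 0.805]
contact_force: [0.4, 0.2, -2.5]
opening: 0.603
```

>>> {"op": "move_arm", "data": {
  "targets": [
    [[0,0,0,0,0,0,0.4],[0,0,0,0,0,0,0.4],[0,0,0,0,0,0,0.4],[0,0,0,0,0,0,0.4],[0,0,0,0,0,0,0.4]]
  ]
}}

```text
clock: 11.05
tool_pos: [0.563, 0.0048, 0.3757]
eef_rot: [0.569, 0.095, 0.136, 0.805]
contact_force: [-0.3, 0.4, -1.9]
opening: 0.604
```

>>> {"op": "move_arm", "data": {
  "targets": [
    [[0,0,0,0,0,0,0.4],[0,0,0,0,0,0,0.4],[0,0,0,0,0,0,0.4],[0,0,0,0,0,0,0.4],[0,0,0,0,0,0,0.4]]
  ]
}}

```text
clock: 11.55
tool_pos: [0.563, 0.0048, 0.3757]
eef_rot: [0.569, 0.095, 0.136, 0.805]
contact_force: [-0.3, -0.1, -2.6]
opening: 0.606
```

>>> {"op": "move_arm", "data": {
  "targets": [
    [[0,0,0,0,0,0,0.4],[0,0,0,0,0,0,0.4],[0,0,0,0,0,0,0.4],[0,0,0,0,0,0,0.4],[0,0,0,0,0,0,0.4]]
  ]
}}

```text
clock: 12.05
tool_pos: [0.563, 0.0048, 0.3757]
eef_rot: [0.569, 0.095, 0.136, 0.805]
contact_force: [0.0, 0.2, -1.9]
opening: 0.607
```

```bash
python3 rec.py
```

```text
t 12.05 q [-1.115  1.367  0.936  1.949  1.046  1.093 -1.166] p [0.563  0.0048 0.3757] x [0.945 0.327 0.002] z [ 0.307 -0.891  0.334] F [ 0.   0.2 -1.9] o 0.607
cap axis [-0.002 -0.003 -1.   ] tilt from vert deg nan underside [0.5609 0.0037 0.4379]rec.py:9: RuntimeWarning: invalid value encountered in arccos
  g=np.load('grasp.npz');A=M@g['a'];print('cap axis',np.round(A,3),'tilt from vert deg',round(np.degrees(np.arccos(abs(A[2]))),2),'underside',np.round(s['tool_pos']+M@g['b'],4))
```

>>> {"op": "move_arm", "data": {
  "targets": [
    [[-0.046,0.132,0,0,-0.005,0,0.4],[-0.046,0.132,0,0,-0.005,0,0.4],[-0.046,0.132,0,0,-0.005,0,0.4],[-0.046,0.132,0,0,-0.005,0,0.4],[-0.046,0.132,0,0,-0.005,0,0.4]]
  ]
}}

```text
clock: 12.55
tool_pos: [0.5654, -0.019, 0.374]
eef_rot: [0.484, 0.376, -0.073, 0.787]
contact_force: [-0.5, 0.2, -2.1]
opening: 0.603
```

```bash
sed -i 's/abs(A\[2\])/min(1,abs(A[2]))/' rec.py; python3 rec.py
```

```text
t 12.55 q [-1.108  1.293  0.884  2.193  1.452  0.968 -0.862] p [ 0.5654 -0.019   0.374 ] x [ 0.706  0.249 -0.663] z [ 0.522 -0.816  0.249] F [-0.5  0.2 -2.1] o 0.603
cap axis [-0.627 -0.222 -0.746] tilt from vert deg 41.73 underside [ 0.6029 -0.0063  0.422 ]
```

>>> {"op": "move_arm", "data": {
  "targets": [
    [[-0.046,0.132,0,0,-0.005,0,0.4],[-0.046,0.132,0,0,-0.005,0,0.4],[-0.046,0.132,0,0,-0.005,0,0.4],[-0.046,0.132,0,0,-0.005,0,0.4],[-0.046,0.132,0,0,-0.005,0,0.4]]
  ]
}}

```text
clock: 13.05
tool_pos: [0.5651, -0.0449, 0.3729]
eef_rot: [0.333, 0.61, -0.276, 0.664]
contact_force: [-0.4, 0.3, -1.2]
opening: 0.605
```

```bash
python3 rec.py
```

```text
t 13.05 q [-1.08   1.137  0.899  2.34   1.803  0.841 -0.361] p [ 0.5651 -0.0449  0.3729] x [ 0.104  0.04  -0.994] z [ 0.627 -0.778  0.035] F [-0.4  0.3 -1.2] o 0.605
cap axis [-0.937 -0.333 -0.107] tilt from vert deg 83.85 underside [ 0.6232 -0.0248  0.382 ]
```

>>> {"op": "move_arm", "data": {
  "targets": [
    [[-0.046,0.132,0,0,-0.005,0,0.4],[-0.046,0.132,0,0,-0.005,0,0.4],[-0.046,0.132,0,0,-0.005,0,0.4],[-0.046,0.132,0,0,-0.005,0,0.4],[-0.046,0.132,0,0,-0.005,0,0.4]]
  ]
}}

```text
clock: 13.55
tool_pos: [0.5623, -0.073, 0.3729]
eef_rot: [0.14, 0.762, -0.441, 0.452]
contact_force: [-0.4, 0.3, -1.4]
opening: 0.607
```

```bash
python3 rec.py
```

```text
t 13.55 q [-1.096  1.037  1.097  2.301  1.859  0.485  0.484] p [ 0.5623 -0.073   0.3729] x [-0.552 -0.186 -0.813] z [ 0.566 -0.799 -0.202] F [-0.4  0.3 -1.4] o 0.607
cap axis [-0.763 -0.273  0.586] tilt from vert deg 54.12 underside [ 0.6113 -0.056   0.3385]
```

```bash
cat > kin2.py <<'E'
import numpy as np
from kin import data,R,least_squares
s=[-1,1,-1,1,-1,1,-1]
lo=np.array([-3.01,-.46,-1.47,.13,-1,.04,-2.66]);hi=np.array([3.01,2.08,1.51,2.56,4.14,2.09,2.66])
def fk(q,L):
    p=np.zeros(3);M=R.identity();V=L[:21].reshape(7,3)
    for i in range(7):
        M=M*R.from_euler('zyzyzyz'[i],s[i]*q[i]+(np.pi if i==6 else 0)); p=p+M.apply(V[i])
    return p,M
def fit():
    D=data()[:-1]+data()[-1:]
    x0=np.zeros((7,3));x0[0,2]=.31;x0[2,2]=.5;x0[4,2]=.36;x0[6,2]=.3;x0=x0.ravel()
    f=lambda L:np.concatenate([fk(q,L)[0]-p for q,p,_ in D]+[.01*(L-x0)])
    r=least_squares(f,x0);return r.x,[np.linalg.norm(fk(q,r.x)[0]-p) for q,p,_ in D]
E
python3 - <<'E'
from kin2 import *
from h import r
L,e=fit();print(np.round(L.reshape(7,3),3).tolist(),'err mm',np.round(1000*np.array(e),1));np.save('L.npy',L)
g=np.load('grasp.npz');q0=np.array(r.get_state()['q']);U=np.array([.553,-.165,.006])
ba=g['a']/np.linalg.norm(g['a']);bb=g['b'];rng=np.random.default_rng(0)
def goal(phi):
    # M with M@ba=z and tool z heading phi
    zt=np.array([0,0,1.]);h=np.array([np.cos(phi),np.sin(phi),0])
    t=np.array([0,0,1.])-ba*ba[2];t/=np.linalg.norm(t)
    T=np.c_[t,np.cross(ba,t),ba];W=np.c_[h,np.cross(zt,h),zt];return W@T.T
for d in range(-100,61,20):
    M=goal(np.radians(d));best=[]
    for H in (0,.2):
        P=U+[0,0,H]-M@bb;b=None
        for k in range(12):
            x0=np.clip(q0+(k>0)*rng.normal(0,.7,7),lo+.05,hi-.05)
            def f(q):
                p,m=fk(q,L);return np.r_[5*(p-P),(m.inv()*R.from_matrix(M)).as_rotvec(),.02*(q-q0)]
            w=least_squares(f,x0,bounds=(lo+.02,hi-.02),max_nfev=60)
            if b is None or w.cost<b.cost:b=w
        p,m=fk(b.x,L);best.append((H,round(1000*np.linalg.norm(p-P)),round(np.degrees((m.inv()*R.from_matrix(M)).magnitude()),1),np.round(b.x,2).tolist()))
    print(d,*best)
E
```

```text
[[0.0, -0.01, 0.347], [0.001, -0.01, 0.032], [-0.001, -0.013, 0.532], [-0.0, -0.013, -0.008], [0.0, -0.0, 0.352], [0.0, -0.0, 0.008], [0.0, -0.0, 0.308]] err mm [0.3 0.1 0.1 0.  0.  0.  0.  0.1 0.  0.  0.  0.  0.  0.  0.  0.  0.1 0.1
 0.1 0.4]
-100 (0, 0, np.float64(0.1), [-0.45, 1.31, 0.29, 1.66, 0.87, 1.11, 1.9]) (0.2, 0, np.float64(0.1), [-0.51, 0.99, 0.42, 1.74, 0.83, 1.2, 2.17])
-80 (0, 0, np.float64(0.1), [-0.66, 1.38, 0.54, 1.97, 1.23, 0.68, 1.59]) (0.2, 0, np.float64(0.1), [-0.7, 1.0, 0.64, 2.05, 1.17, 0.77, 1.95])
-60 (0, 0, np.float64(0.0), [-0.79, 1.56, 0.75, 2.25, 2.23, 0.6, 0.6]) (0.2, 0, np.float64(0.0), [-0.84, 1.16, 0.99, 2.36, 2.34, 0.48, 0.89])
-40 (0, 0, np.float64(0.1), [-0.64, 1.67, 0.69, 2.49, 2.57, 1.26, 0.32]) (0.2, 5, np.float64(1.9), [0.07, 0.9, -0.52, 2.54, 2.09, 1.68, 1.59])
-20 (0, 14, np.float64(1.7), [-0.08, 1.57, 0.19, 2.54, 2.73, 2.07, 1.03]) (0.2, 27, np.float64(7.9), [0.76, 1.14, -1.45, 2.54, 2.32, 1.81, 2.52])
0 (0, 1, np.float64(0.2), [0.36, 1.49, 0.11, 2.52, 3.58, 2.07, 1.8]) (0.2, 12, np.float64(3.9), [1.08, 1.09, -1.16, 2.54, 3.01, 1.14, 2.58])
20 (0, 0, np.float64(0.1), [0.3, 1.5, 0.57, 2.32, 4.04, 2.07, 1.65]) (0.2, 0, np.float64(0.3), [0.62, 0.86, 0.06, 2.42, 4.12, 1.35, 1.66])
40 (0, 0, np.float64(0.1), [1.4, 1.65, -1.19, 2.0, 0.81, 0.06, -0.56]) (0.2, 0, np.float64(0.1), [1.43, 1.3, -1.39, 2.08, 0.49, 0.1, -0.62])
60 (0, 0, np.float64(0.1), [1.3, 1.59, -1.15, 1.7, 0.07, 0.59, 0.25]) (0.2, 25, np.float64(19.7), [1.37, 1.25, -1.3, 2.16, 4.12, 0.06, 2.14])
```

```bash
cat > plan.py <<'E'
from h import *
import sys
g=np.load('grasp.npz');ba=g['a']/np.linalg.norm(g['a']);bb=g['b']
def goal(phi):
    zt=np.array([0,0,1.]);h=np.array([np.cos(phi),np.sin(phi),0])
    t=zt-ba*ba[2];t/=np.linalg.norm(t)
    return np.c_[h,np.cross(zt,h),zt]@np.c_[t,np.cross(ba,t),ba].T
def togo(phi,H,U=(.553,-.165)):
    s=r.get_state();M=goal(np.radians(phi));M0=R.from_quat(s['eef_rot'])
    P=np.array([*U,.004+H])-M@bb
    return (R.from_matrix(M)*M0.inv()).as_rotvec(),P-s['tool_pos']
if __name__=='__main__':
    w,d=togo(float(sys.argv[1]),float(sys.argv[2]));print('togo rot',np.round(w,4),round(np.linalg.norm(w),3),'shift',np.round(d,4))
E
for h in -95 -85 -75; do python3 plan.py $h .2; done
```

```text
togo rot [-0.1256  0.9428 -0.3894] 1.028 shift [-0.0118 -0.0913 -0.1067]
togo rot [-0.2064  0.924  -0.2281] 0.974 shift [-0.0119 -0.0918 -0.1067]
togo rot [-0.2855  0.9005 -0.0668] 0.947 shift [-0.0119 -0.0922 -0.1067]
```

>>> {"op": "move_arm", "data": {
  "targets": [
    [[-0.03,0.132,-0.034,0,-0.012,0,0.4],[-0.03,0.132,-0.034,0,-0.012,0,0.4],[-0.03,0.132,-0.034,0,-0.012,0,0.4],[-0.03,0.132,-0.034,0,-0.012,0,0.4]]
  ]
}}

```text
clock: 13.95
tool_pos: [0.5563, -0.1052, 0.376]
eef_rot: [0.095, 0.791, -0.51, 0.324]
contact_force: [0.6, -0.1, -1.3]
opening: 0.609
```

```bash
python3 rec.py; python3 plan.py -85 .2
```

```text
t 13.95 q [-1.072  1.074  1.233  2.191  1.283  0.306  1.365] p [ 0.5563 -0.1052  0.376 ] x [-0.771 -0.18  -0.61 ] z [ 0.416 -0.869 -0.269] F [ 0.6 -0.1 -1.3] o 0.609
cap axis [-0.589 -0.146  0.795] tilt from vert deg 37.39 underside [ 0.595  -0.0961  0.3281]
togo rot [-0.1103  0.6437 -0.1411] 0.668 shift [-0.0058 -0.0596 -0.1098]
```

>>> {"op": "move_arm", "data": {
  "targets": [
    [[-0.01,0.1,-0.09,0,-0.01,-0.01,0.4],[-0.01,0.1,-0.09,0,-0.01,-0.01,0.4],[-0.01,0.1,-0.09,0,-0.01,-0.01,0.4],[-0.01,0.1,-0.09,0,-0.01,-0.01,0.4]]
  ]
}}

```text
clock: 14.35
tool_pos: [0.5536, -0.1433, 0.3422]
eef_rot: [0.122, 0.799, -0.583, 0.084]
contact_force: [2.2, -1.2, -1.1]
opening: 0.608
```

```bash
python3 rec.py; python3 plan.py -95 .2
```

```text
t 14.35 q [-0.786  0.983  0.834  1.845  0.734  0.933  2.123] p [ 0.5536 -0.1433  0.3422] x [-0.956  0.097 -0.277] z [-0.008 -0.952 -0.306] F [ 2.2 -1.2 -1.1] o 0.608
cap axis [-0.27   0.042  0.962] tilt from vert deg 15.86 underside [ 0.5728 -0.1466  0.2831]
togo rot [0.0407 0.2738 0.0149] 0.277 shift [-0.0031 -0.0211 -0.0761]
```

>>> {"op": "move_arm", "data": {
  "targets": [
    [[0.015,0.135,0.04,-0.001,-0.01,-0.02,0.4],[0.015,0.135,0.04,-0.001,-0.01,-0.02,0.4],[0,0,0,0,0,0,0.4]]
  ]
}}

```text
clock: 14.65
tool_pos: [0.5527, -0.1662, 0.3006]
eef_rot: [0.011, 0.816, -0.577, -0.007]
contact_force: [-0.5, -0.3, -0.8]
opening: 0.605
```

```bash
python3 rec.py; python3 plan.py -87 .1;  python3 - <<'E'
from h import *
b=r.snapshot('side');a=r.snapshot('top');st=r.get_state();M=R.from_quat(st['eef_rot']).as_matrix();g=np.load('grasp.npz')
A=M@g['a'];U=st['tool_pos']+M@g['b']
for s,n in((a,'top'),(b,'side')):
  print(n,[np.round(proj(s,U+A*t/1000),1).tolist() for t in (0,47.5,140)], 'mat',np.round(proj(s,(.553,-.165,.004)),1))
B=b['frame'][50:300,200:400];C=a['frame'][60:260,200:400]
cv2.imwrite('pics/c5.png',np.hstack([cv2.resize(B,(400,500)),cv2.resize(C,(400,400))[:400].copy() if 0 else cv2.copyMakeBorder(cv2.resize(C,(400,400)),0,100,0,0,cv2.BORDER_CONSTANT)])[:,:,::-1])
E
```

```text
t 14.65 q [-0.7    1.004  0.739  1.863  0.79   0.903  2.312] p [ 0.5527 -0.1662  0.3006] x [-1.     0.027 -0.001] z [-0.025 -0.943 -0.333] F [-0.5 -0.3 -0.8] o 0.605
cap axis [ 0.003 -0.001  1.   ] tilt from vert deg 0.0 underside [ 0.555  -0.1666  0.2384]
togo rot [-0.0009 -0.003   0.0779] 0.078 shift [-0.0022  0.0015 -0.1344]
top [[171.7, 317.2], [168.1, 319.6], [160.2, 324.9]] mat [187.  307.5]
side [[164.6, 297.3], [148.9, 298.0], [115.9, 299.5]] mat [232.7 293. ]
```

View pics/c5.png

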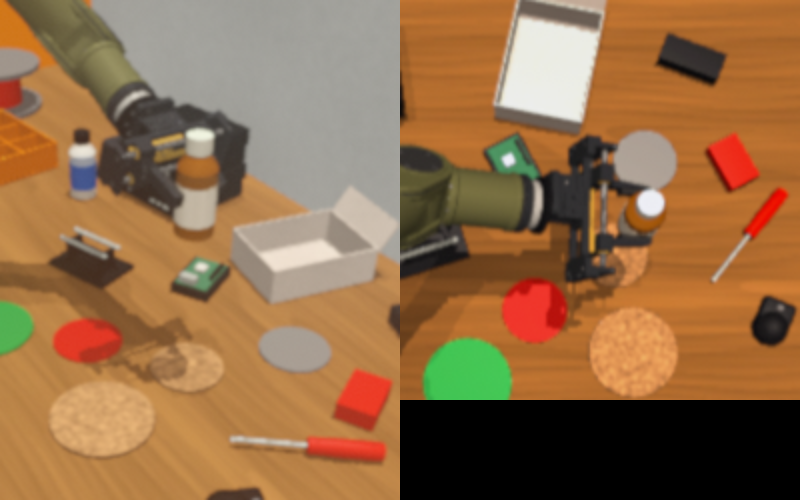

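The bottle is upright over the small cork mat, cap at (199,140) in the left crop and (651,204) in the right, matching the predicted pose. Now I descend.

>>> {"op": "move_arm", "data": {
  "targets": [
    [[0,0,0,-0.001,0.001,-0.03,0.4],[0,0,0,-0.001,0,-0.04,0.4],[0,0,0,0,0,-0.04,0.4],[0,0,0,0,0,-0.03,0.4],[0,0,0,0,0,0,0.4]]
  ]
}}

```text
clock: 15.25
tool_pos: [0.5554, -0.1595, 0.164]
eef_rot: [0.018, 0.816, -0.578, 0.007]
contact_force: [-0.5, 0.6, -1.4]
opening: 0.603
```

```bash
python3 rec.py; python3 plan.py -90 .02
```

```text
t 15.25 q [-0.693  1.251  0.692  1.856  0.761  0.762  2.101] p [ 0.5554 -0.1595  0.164 ] x [-0.999  0.021 -0.032] z [-0.01  -0.944 -0.331] F [-0.5  0.6 -1.4] o 0.603
cap axis [-0.028  0.002  1.   ] tilt from vert deg 1.57 underside [ 0.5596 -0.1601  0.1019]
togo rot [0.0014 0.028  0.02  ] 0.034 shift [-0.0049 -0.0051 -0.0778]
```

>>> {"op": "move_arm", "data": {
  "targets": [
    [[0.001,0.028,0.01,-0.005,-0.005,-0.02,0.4],[0,0,0,0,0,-0.02,0.4],[0,0,0,0,0,-0.02,0.4],[0,0,0,0,0,-0.01,0.4],[0,0,0,0,0,0,0.4]]
  ]
}}

```text
clock: 15.75
tool_pos: [0.5561, -0.1618, 0.1039]
eef_rot: [0.009, 0.813, -0.581, 0.008]
contact_force: [0.1, -0.3, -0.7]
opening: 0.6
```

```bash
python3 rec.py; python3 plan.py -89 .0
```

```text
t 15.75 q [-0.689  1.364  0.673  1.829  0.759  0.716  2.036] p [ 0.5561 -0.1618  0.1039] x [-1.     0.005 -0.023] z [ 0.002 -0.946 -0.324] F [ 0.1 -0.3 -0.7] o 0.6
cap axis [-0.019  0.009  1.   ] tilt from vert deg 1.14 underside [ 0.5598 -0.1629  0.0417]
togo rot [0.0089 0.0187 0.0214] 0.03 shift [-0.0056 -0.0027 -0.0377]
```

>>> {"op": "move_arm", "data": {
  "targets": [
    [[0.009,0.02,0.01,-0.006,-0.003,-0.008,0.4],[0,0.003,0,-0.001,0,-0.008,0.4],[0,0.003,0,-0.001,0,-0.008,0.4],[0,0,0,0,0,0,0.4]]
  ]
}}

```text
clock: 16.15
tool_pos: [0.5491, -0.1648, 0.0828]
eef_rot: [-0.002, 0.816, -0.578, 0.002]
contact_force: [-1.5, -0.2, -1.4]
opening: 0.606
```

```bash
python3 rec.py; python3 plan.py -89 .0
```

```text
t 16.15 q [-0.688  1.397  0.665  1.841  0.77   0.681  2.017] p [ 0.5491 -0.1648  0.0828] x [-1.    -0.006 -0.001] z [ 0.006 -0.943 -0.332] F [-1.5 -0.2 -1.4] o 0.606
cap axis [0.003 0.001 1.   ] tilt from vert deg 0.0 underside [ 0.5514 -0.1653  0.0206]
togo rot [ 0.0007 -0.0031  0.0102] 0.011 shift [ 0.0014  0.0002 -0.0167]
```

>>> {"op": "move_arm", "data": {
  "targets": [
    [[0,-0.002,0,0.001,0,-0.004,0.4],[0,0,0,0,0,-0.004,0.4],[0,0,0,0,0,-0.003,0.4],[0,0,0,0,0,0,0.4]]
  ]
}}

```text
clock: 16.55
tool_pos: [0.5505, -0.165, 0.0711]
eef_rot: [-0.001, 0.816, -0.578, 0.003]
contact_force: [0.2, 0.0, -1.5]
opening: 0.605
```

```bash
python3 rec.py; python3 plan.py -89 .0
```

```text
t 16.55 q [-0.686  1.418  0.66   1.827  0.765  0.679  2.007] p [ 0.5505 -0.165   0.0711] x [-1.    -0.006 -0.004] z [ 0.007 -0.944 -0.331] F [ 0.2  0.  -1.5] o 0.605
cap axis [0.    0.001 1.   ] tilt from vert deg 0.0 underside [ 0.553  -0.1655  0.009 ]
togo rot [ 0.0011 -0.0003  0.0102] 0.01 shift [-0.      0.0004 -0.005 ]
```

>>> {"op": "move_arm", "data": {
  "targets": [
    [[0,0,0,0,0,-0.0015,0.4],[0,0,0,0,0,-0.0015,0.4],[0,0,0,0,0,0,0.4]]
  ]
}}

```text
clock: 16.85
tool_pos: [0.5506, -0.1652, 0.0681]
eef_rot: [-0.001, 0.816, -0.578, 0.003]
contact_force: [-0.1, -0.1, -1.3]
opening: 0.603
```

```bash
python3 rec.py
```

```text
t 16.85 q [-0.685  1.423  0.659  1.824  0.763  0.678  2.005] p [ 0.5506 -0.1652  0.0681] x [-1.    -0.006 -0.004] z [ 0.007 -0.944 -0.331] F [-0.1 -0.1 -1.3] o 0.603
cap axis [0.    0.001 1.   ] tilt from vert deg 0.0 underside [ 0.5531 -0.1657  0.0059]
```

>>> {"op": "move_arm", "data": {
  "targets": [
    [[0,0,0,0,0,-0.001,0.4],[0,0,0,0,0,0,0.4]]
  ]
}}

```text
clock: 17.05
tool_pos: [0.5506, -0.1652, 0.0671]
eef_rot: [-0.001, 0.816, -0.578, 0.003]
contact_force: [0.3, 0.0, -1.8]
opening: 0.602
```

```bash
python3 rec.py
```

```text
t 17.05 q [-0.685  1.425  0.659  1.823  0.763  0.678  2.004] p [ 0.5506 -0.1652  0.0671] x [-1.    -0.006 -0.004] z [ 0.007 -0.944 -0.331] F [ 0.3  0.  -1.8] o 0.602
cap axis [-0.     0.002  1.   ] tilt from vert deg 0.0 underside [ 0.5531 -0.1657  0.005 ]
```

>>> {"op": "move_arm", "data": {
  "targets": [
    [[0,0,0,0,0,-0.001,0.4],[0,0,0,0,0,0,0.4],[0,0,0,0,0,0,0.4]]
  ]
}}

```text
clock: 17.35
tool_pos: [0.5507, -0.1653, 0.0664]
eef_rot: [-0.001, 0.816, -0.579, 0.003]
contact_force: [0.5, -0.2, -1.1]
opening: 0.609
```

>>> {"op": "move_arm", "data": {
  "targets": [
    [[0,0,0,0,0,-0.001,0.4],[0,0,0,0,0,0,0.4],[0,0,0,0,0,0,0.4]]
  ]
}}

```text
clock: 17.65
tool_pos: [0.5506, -0.1656, 0.0663]
eef_rot: [-0.001, 0.815, -0.579, 0.004]
contact_force: [0.4, -0.1, -1.3]
opening: 0.605
```

```bash
python3 rec.py
```

```text
t 17.65 q [-0.685  1.428  0.659  1.822  0.762  0.679  2.002] p [ 0.5506 -0.1656  0.0663] x [-1.    -0.005 -0.005] z [ 0.006 -0.944 -0.329] F [ 0.4 -0.1 -1.3] o 0.605
cap axis [-0.001  0.004  1.   ] tilt from vert deg 0.0 underside [ 0.5532 -0.1663  0.0042]
```

>>> {"op": "move_arm", "data": {
  "targets": [
    [[0,0,0,0,0,-0.001,0.4],[0,0,0,0,0,0,0.4]]
  ]
}}

```text
clock: 17.85
tool_pos: [0.5506, -0.166, 0.0663]
eef_rot: [-0.0, 0.814, -0.58, 0.004]
contact_force: [-0.2, 0.8, -0.2]
opening: 0.603
```

```bash
python3 rec.py
python3 - <<'E'
from h import *
b=r.snapshot('side');cv2.imwrite('pics/c6.png',cv2.resize(b['frame'][160:260,235:335],None,fx=5,fy=5,interpolation=cv2.INTER_CUBIC)[:,:,::-1])
E
```

```text
t 17.85 q [-0.685  1.43   0.66   1.821  0.762  0.68   2.001] p [ 0.5506 -0.166   0.0663] x [-1.    -0.004 -0.006] z [ 0.006 -0.945 -0.327] F [-0.2  0.8 -0.2] o 0.603
cap axis [-0.002  0.006  1.   ] tilt from vert deg 0.0 underside [ 0.5532 -0.1668  0.0041]
```

View pics/c6.png

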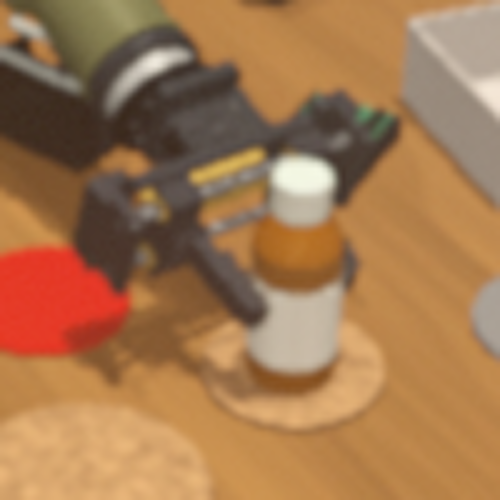

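The bottle sits on the mat: TCP z stopped falling at 0.0663 and the underside is at the mat top. I release gently and back out along the fingers.

>>> {"op": "move_arm", "data": {
  "targets": [
    [[0,0,0,0,0,0,0.63],[0,0,0,0,0,0,0.68],[0,0,0,0,0,0,0.8],[0,0,0,0,0,0,1],[0,0,0,0,0,0,1]]
  ]
}}

```text
clock: 18.4
tool_pos: [0.5504, -0.1664, 0.0665]
eef_rot: [-0.0, 0.814, -0.58, 0.003]
contact_force: [0.1, -0.8, -0.4]
opening: 0.926
```

>>> {"op": "move_arm", "data": {
  "targets": [
    [[0,0,0,0,0,0,1],[0,0,0,0,0,0,1],[0,0,0,0,0,0,1]]
  ]
}}

```text
clock: 18.7
tool_pos: [0.5505, -0.1665, 0.0665]
eef_rot: [-0.0, 0.814, -0.58, 0.003]
contact_force: [0.1, 0.9, -0.0]
opening: 0.999
```

```bash
python3 rec.py
```

```text
t 18.7 q [-0.684  1.43   0.66   1.821  0.762  0.68   2.001] p [ 0.5505 -0.1665  0.0665] x [-1.    -0.004 -0.005] z [ 0.006 -0.945 -0.326] F [ 0.1  0.9 -0. ] o 0.999
cap axis [-0.001  0.006  1.   ] tilt from vert deg 0.13 underside [ 0.553  -0.1673  0.0044]
```

>>> {"op": "move_arm", "data": {
  "targets": [
    [[0,0,0,0,0.01,0.004,1],[0,0,0,0,0.015,0.006,1],[0,0,0,0,0.015,0.006,1],[0,0,0,0,0,0,1]]
  ]
}}

```text
clock: 19.1
tool_pos: [0.5503, -0.1237, 0.0835]
eef_rot: [-0.0, 0.814, -0.58, 0.003]
contact_force: [0.1, -0.2, 0.4]
opening: 1.004
```

```bash
python3 rec.py
```

```text
t 19.1 q [-0.731  1.381  0.623  1.801  0.713  0.773  2.043] p [ 0.5503 -0.1237  0.0835] x [-1.    -0.004 -0.005] z [ 0.005 -0.945 -0.326] F [ 0.1 -0.2  0.4] o 1.004
cap axis [-0.001  0.006  1.   ] tilt from vert deg 0.12 underside [ 0.5528 -0.1245  0.0213]
```

>>> {"op": "move_arm", "data": {
  "targets": [
    [[0,0,0,0,0.02,0.01,1],[0,0,0,0,0.02,0.015,1],[0,0,0,0,0.01,0.03,1],[0,0,0,0,0,0.03,1],[0,0,0,0,0,0.03,1]]
  ]
}}

```text
clock: 19.6
tool_pos: [0.5483, -0.0717, 0.1979]
eef_rot: [-0.003, 0.814, -0.581, 0.0]
contact_force: [0.7, 0.1, 0.2]
opening: 0.997
```

>>> {"op": "move_arm", "data": {
  "targets": [
    [[0,0,0,0,0.01,0.03,1],[0,0,0,0,0.01,0.03,1],[0,0,0,0,0,0,1],[0,0,0,0,0,0,1]]
  ]
}}

```text
clock: 20.0
tool_pos: [0.5475, -0.0533, 0.264]
eef_rot: [-0.0, 0.814, -0.581, 0.001]
contact_force: [0.5, -0.3, -0.2]
opening: 0.998
```

```bash
python3 rec.py
python3 - <<'E'
from h import *
a=r.snapshot('top');b=r.snapshot('side')
for q,z in (('bottle',.07),('mat',.004),('blue_bottle',.07)):
  for s,n in ((a,'top'),(b,'side')): print(n,q,[(np.round(d['centre'],1).tolist(),round(d['score'],2)) for d in r.find_in(s,q)])
for s,n in ((a,'top'),(b,'side')): print(n,'pred',[np.round(proj(s,(.553,-.166,z)),1).tolist() for z in (.004,.07,.144)])
cv2.imwrite('pics/end.png',np.hstack([a['frame'][60:300,120:420],b['frame'][60:300,130:430]])[:,:,::-1])
E
```

```text
t 20.0 q [-0.836  1.056  0.642  1.796  0.679  1.054  2.269] p [ 0.5475 -0.0533  0.264 ] x [-1.    -0.001 -0.001] z [ 0.002 -0.946 -0.325] F [ 0.5 -0.3 -0.2] o 0.998
cap axis [0.003 0.007 1.   ] tilt from vert deg 0.28 underside [ 0.5498 -0.0542  0.2018]
top bottle [([186.8, 309.3], 0.5)]
side bottle [([217.4, 293.9], 0.64)]
top mat [([249.7, 234.3], 0.84), ([239.3, 318.2], 0.82), ([189.0, 298.6], 0.8), ([142.1, 324.3], 0.67), ([214.3, 267.0], 0.6)]
side mat [([225.6, 343.8], 0.88), ([237.9, 293.4], 0.84), ([258.5, 249.3], 0.57), ([214.7, 193.9], 0.57)]
top blue_bottle [([138.0, 136.2], 0.79)]
side blue_bottle []
top pred [[187.0, 307.8], [183.6, 310.1], [179.2, 313.0]]
side pred [[232.9, 293.2], [215.4, 294.0], [194.5, 295.0]]
```

View pics/end.png

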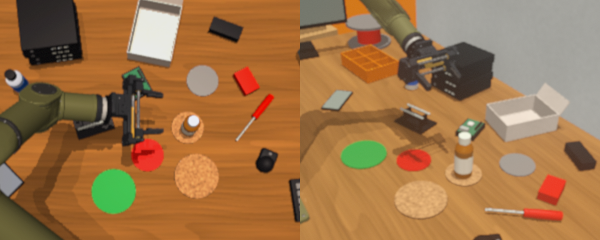

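The bottle stands upright within the small cork mat, at (190,125) in the left view and (463,155) in the right. The gripper is clear and the other things look undisturbed.

```bash
python3 -c "
from plant import r
print(r.finish_job())"
```

```text
the job is handed in; nothing more can be done
None
```

The amber flux bottle was mixed and now stands upright, cap up, on the small cork mat. I handed the job in at about 20 s of the 72 s allowed.

- **Mixing:** I gripped the bottle with 35 N and lifted it off the rack. It was within about 2° of cap straight down from 6.5 to 9.1 s. I then trimmed that to about 0.2° and held it until 12.05 s, so the trimmed hold alone was over 2 s.
- **Placing:** I rolled the bottle cap up and lowered it in steps of about 1 mm until it touched the mat, with no noticeable force. Then I opened the gripper and backed straight out.
- **Last checks:**
  - The final pictures show the bottle upright and centred on the mat to about 2 mm, in agreement with the computed pose, and the gripper well clear of it.
  - The bystanders that show look unmoved. I judged them by eye and did not measure each one.
  - The network missed the blue bottle in the last side view, where the gripper hides it. It found it in the top view about 4 px from its first position; I took that as detector scatter.

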